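# Clear the divider plate and stack the homogeniser parts trays

### The job

Lift the tall grey plate out of the slot in the lower tray and lean it on the steel drying rest, about centred, its foot on the base between rail and lip and its back against the rail. Then pick up the large handled tray and lower it gently onto the lower tray, so that all four corner pins are fully down in the sockets and it sits level. Let go of both and leave the smaller tray and everything else on the bench where they are.

Things in the scene. Friction and masses are not known exactly. Their poses are not given: they have to be found in the camera images.
- lower_tray: Open aluminium tray fixed to the bench, 180 mm along its x, 130 along its y, 50 high; origin under its centre, z up. A slot across its middle (x = 0), 11 mm wide, about 36 mm deep, open upward, holds the plate upright. Tray floor 5 mm thick.
- sockets (a point): Centre between the four sockets, level with their mouths on the lower tray's corner blocks, 50 mm above the bench; axes of the lower tray. Sockets: x = +/-76, y = +/-51 mm, 15 mm wide, chamfered, 16 mm deep.
- plate_mid (a point): Centre of the tall plain grey plate, loose, 0.11 to 0.22 kg: 8 mm thick along its x, 110 wide along its y, 150 tall along its z (up). It starts upright in the lower tray's slot, lower edge 5 mm above the bench, upper edge at 155 mm; lift it at least 45 mm straight up to free it.
- plate_foot (a point): Middle of the plate's lower edge, 75 mm below plate_mid along the plate's z. Same axes.
- plate_top (a point): Middle of the plate's upper edge, 75 mm above plate_mid along the plate's z. Same axes.
- rest: Steel drying rest fixed to the bench; origin on the bench, x towards its front with the lip, z up. Flat base 190 mm along y, x from -85 to +45 mm, its top 10 mm above the bench. A lip 5 mm thick, 9 mm above the base, runs along y at x = +27.5 mm.
- rail (a point): Middle of the rest's round rail: 12 mm thick, along the rest's y, its axis 85 mm above the bench and at x = -45 mm of the rest, on thin posts at y = +/-88 mm. The plate leans with its foot between rail and lip, its back on the rail, its upper edge over the rail towards -x.
- large_tray_mid (a point): Centre, half-way up, of the large handled aluminium tray, loose, 0.35 to 0.7 kg: 180 mm along its x, 130 along its y, 102 tall, z up. Stands on four tapered pins (10 mm thick, 12 long) at x = +/-76, y = +/-51 mm; a half turn fits as well. From here: pin tips at z = -51, underside -39, rim +1 mm. Stacked, this point is 89 mm above the bench.
- large_tray_bar (a point): Centre of the large tray's handle bar, 40 mm above large_tray_mid, same axes. The bar runs along x: 14 mm thick along y, 22 tall, 120 long, on an upright at each end (x = +/-55 mm), open below; bar top 102 mm above the bench at the start.
- small_tray_mid (a point): The other handled tray, same shape but clearly smaller (135 x 85 mm, 102 mm tall); it does not fit the sockets. Leave alone. Point half-way up.
- bottle: Amber bottle, 60 mm across, 130 mm tall; leave alone. Origin under its centre.
- beaker: Glass beaker, 70 mm across, 90 mm tall; leave alone. Origin under its centre.
- jar: White jar, 60 mm across, 60 mm tall; leave alone. Origin under its centre.
- spatula: Spatula lying flat, 180 mm long; leave alone.
- tube_rack: White rack of tubes, 60 x 160 mm, 78 mm tall; leave alone. Origin under its centre.
- wash_bottle: White bottle with blue cap, 64 mm across, 120 mm tall; leave alone. Origin under its centre.
Mind the look-alikes: they are no part of the job. Of the things shaped like the part that bears plate_mid, the grey one is meant.

How it is judged:
By the outcome, as a careful person would: the job done as asked, in the order asked, and still so for the second after the job is handed in, with the robot touching nothing.
It also fails if it takes over 61 s, if anything falls off the work surface, if the arm or the gripper's body presses on something with over 40 N, if the wrist force passes 120 N, or if a joint passes its speed limit or range.

### The arm

A 6-joint arm with a two-finger parallel gripper is mounted at the origin on the work surface. World frame = base frame: x ahead of the robot, y to its left, z up, the work surface at z = 0. Lengths are in m, angles in degrees, forces in N, time in s.
With the tool pointing down it reaches from about 0.3 to 0.875 m from the base axis. Payload 6.4 kg.
Tool frame: the origin (TCP) lies midway between the tips of the shut fingers; the grasp point (between the pads) lies 19 mm behind it (pinch_z is the distance from the TCP to the grasp point, in m); x points along the fingers, z is the direction in which the jaws open and shut, and the axes are right-handed (so a half turn about x gives the same grasp; the last joint's range is limited). The gripper opens to 88 mm and grips with 3 to 60 N. Pads are 18 mm wide; open, the fingers measure 123 mm over their backs; the gripper's body (75 mm by 187 mm) begins 45 mm behind the grasp point.
Start: joints at [56.763, 10.359, 92.074, -0, 77.567, -11.82], TCP at [0.21, 0.535, 0.239] pointing down, gripper open.
Joint ranges: [-171.53, 171.53], [-51.25, 118.39], [17.06, 147.69], [-65.23, 245.23], [0, 150.52], [-178.68, 178.68]. Speed limits (degrees/s): [147.25, 147.25, 172.46, 180, 180, 180].

### API

Orientations are given as a 3x3 rotation matrix whose columns are the frame's x, y, z axes.
In Python, from station import * gives the robot as it stands. The module is installed in compiled form; this text tells all that it offers. Calls block until the motion is done:
- move_pose(position, orientation): joint-space move of the TCP to a pose.
- servo_line(position, ori=None, feed=0.15): straight line of the TCP; ori=None keeps the orientation; feed is the mean speed in m/s.
- set_joints(angles): joint-space move.
- move_gripper(opening): finger opening in m; the grip force is fixed at half the most; returns when the fingers have stopped.
- sleep(seconds).
- inverse_kinematics(position, orientation): joint angles nearest the present ones, or None.
- get_image(name): name is "side" or "top" or "wrist"; returns the picture (480x640x3 uint8, blue, green, red); there is no depth.
- camera_info(name): a dict with "intrinsics" (3x3 intrinsics, pixels), "R" (3x3) and "t" (3): a world point X has camera coordinates R X + t; the wrist camera has in their place "tool_from_camera" (4x4, takes a point from camera to tool coordinates, whose origin is the TCP and whose axes are the tool frame's). Camera axes: x right, y down, z forward; pixel columns grow to the right and rows downward; lengths in m; the calibration is good to about 2 mm. A picture is of the moment at which its call begins: read the wrist's pose just before it. camera_info takes no time and is no camera call.
A pose or a line that the arm cannot do raises Unreachable and nothing moves.
- job_done(): hands the job in, once; it reports no verdict.
Readings, each from a call of its own:
- read_t(): time.
- read_joints(): joint angles.
- read_qd(): joint speeds.
- read_joint_efforts(): joint torques, N m.
- read_tcp_pos(): TCP position.
- read_tcp_rot(): TCP orientation.
- read_contact_force(): force on the tool from outside, world axes, zero at the start.
- read_ft_torque(): the same for the moment, N m.
- read_gripper_width(): finger opening in m.
Only numpy, scipy, OpenCV 4.12 (cv2) and the standard library are available. Lean on these libraries where they do the work, as an engineer would, in place of code of your own. Each camera call takes 0.05 s, during which the arm holds its last target.

## Working session

There is one attempt and no reset: what is moved stays moved. The work goes in short steps, each a Python script; the robot and the scene stay as the last script left them, time stands still between calls to the robot, and variables do not carry over. Pictures are saved under pics/ and viewed, and the job is handed in when it is done.

```bash
mkdir -p pics
python3 - <<'E'
from station import *
import cv2
for n in("top","side","wrist"):
    cv2.imwrite(f"pics/{n}0.png",get_image(n)); i=camera_info(n)
    print(n,{k:__import__('numpy').round(v,4).tolist() for k,v in i.items()} )
print(read_t(),read_tcp_pos(),read_tcp_rot(),read_gripper_width())
E
```

```text
top {'intrinsics': [[507.0058, 0.0, 326.372], [0.0, 507.0058, 238.5301], [0.0, 0.0, 1.0]], 'R': [[-0.0198, -0.9995, 0.0264], [-0.9811, 0.0144, -0.193], [0.1925, -0.0297, -0.9808]], 't': [0.085, 0.5288, 1.044]}
side {'intrinsics': [[454.0198, 0.0, 320.7331], [0.0, 454.0198, 236.1027], [0.0, 0.0, 1.0]], 'R': [[-0.9883, -0.1518, 0.0155], [-0.129, 0.7767, -0.6165], [0.0816, -0.6113, -0.7872]], 't': [0.5605, 0.0632, 1.0566]}
wrist {'intrinsics': [[392.7257, 0.0, 321.3468], [0.0, 392.7257, 244.0482], [0.0, 0.0, 1.0]], 'tool_from_camera': [[0.0006, -0.3056, 0.9522, -0.1461], [-0.0014, -0.9522, -0.3056, 0.0784], [1.0, -0.0011, -0.001, 0.0002], [0.0, 0.0, 0.0, 1.0]]}
0.15 [0.20974799 0.53497223 0.23805259] [[-7.12487921e-04 -9.30936988e-01  3.65179158e-01]
 [-1.07180042e-03  3.65179752e-01  9.30936410e-01]
 [-9.99999172e-01  2.71881774e-04 -1.25796482e-03]] 0.08790912686326835
```

View pics/top0.png

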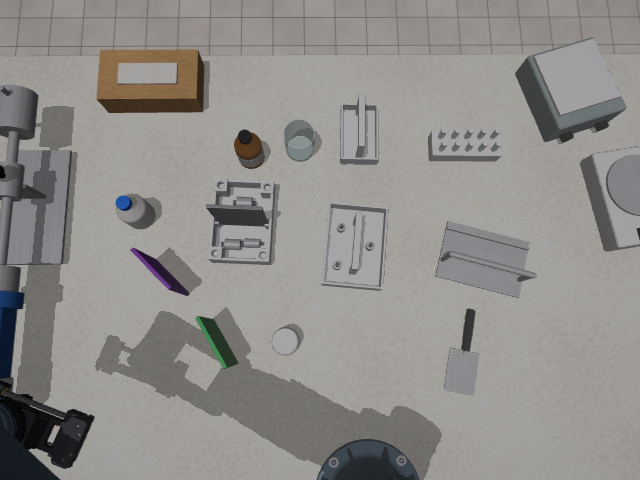

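View pics/side0.png

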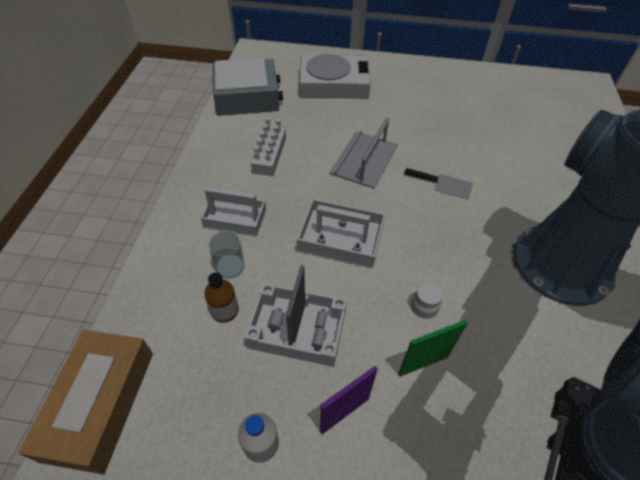

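View pics/wrist0.png

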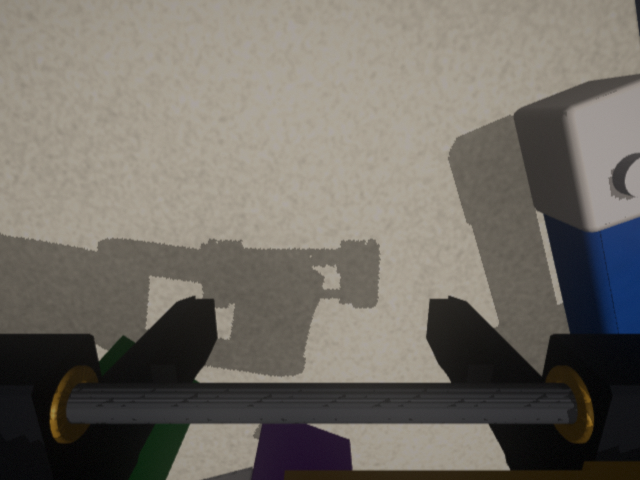

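The top view shows these candidates:
- **Plates:** grey (238,215) in the lower tray, plus purple (160,270) and green (216,342), which are decoys.
- **Handled trays:** large (356,247) and small (360,132).
- **Rest:** (485,258).

I choose the grey plate and the tray at (356,247), and will check both in a close crop.

Run:
```python
import cv2
a=cv2.imread("pics/top0.png");b=cv2.imread("pics/side0.png")
def c(im,x,y,w,h,s,n): cv2.imwrite(n,cv2.resize(im[y:y+h,x:x+w],None,fx=s,fy=s,interpolation=cv2.INTER_CUBIC))
c(a,200,165,200,135,4,"pics/c1.png")
c(a,425,210,120,95,6,"pics/c2.png")
c(b,240,180,160,120,5,"pics/c3.png") if 0 else c(b,235,190,160,180,3,"pics/c3.png")
```

```text
(no output)
```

View pics/c1.png

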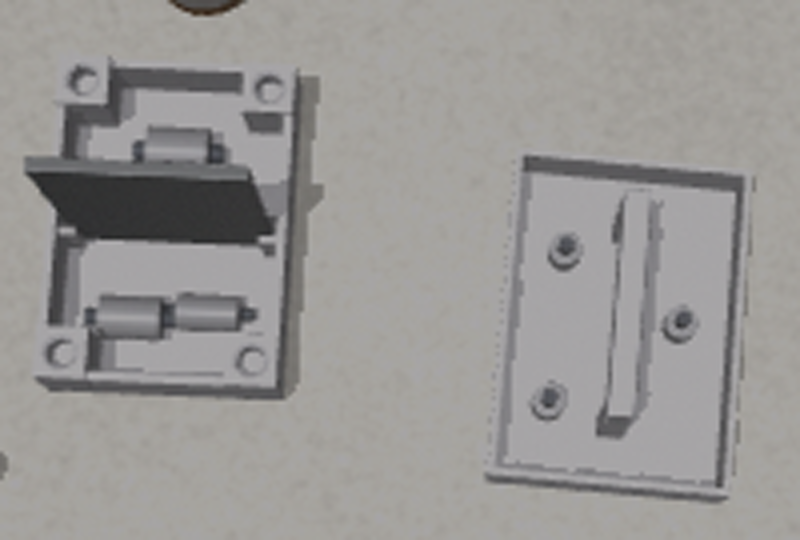

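View pics/c2.png

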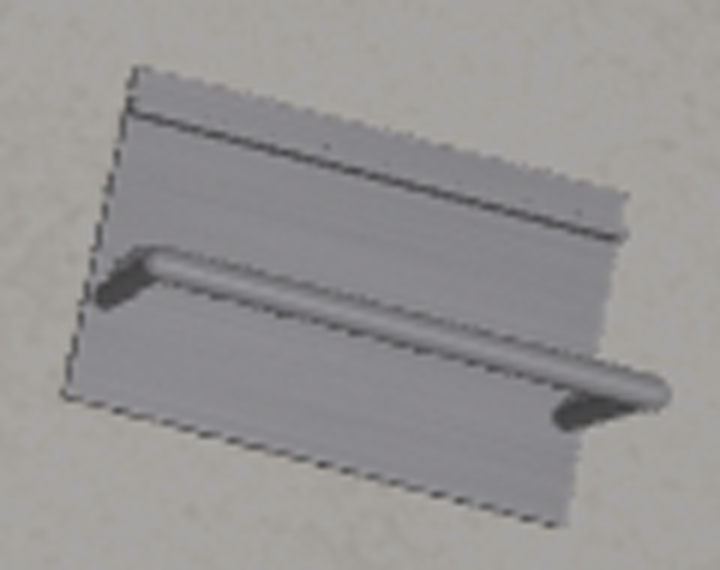

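View pics/c3.png

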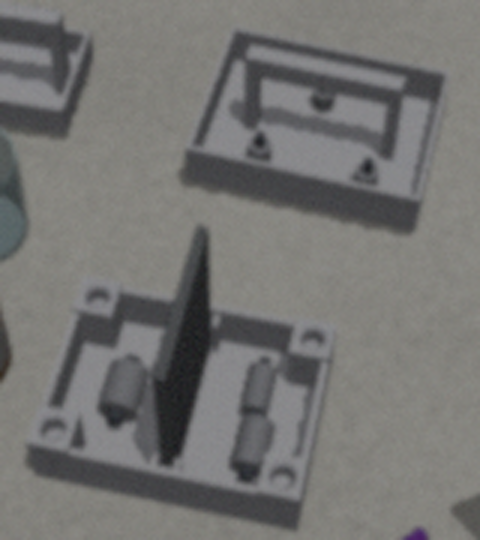

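The crop confirms the choice: the grey plate stands in the four-socket tray, and the larger handled tray is at right. The rest's lip line is on its far side (world +x). Next I compute the poses.

```bash
cat > h.py <<'E'
from station import *
import numpy as np, cv2
def ray(cam,px,z):
    i=camera_info(cam);K,R,t=i["intrinsics"],np.array(i["R"]),np.array(i["t"])
    C=-R.T@t; d=R.T@np.linalg.solve(K,[px[0],px[1],1]); return (C+d*(z-C[2])/d[2])
def proj(cam,X):
    i=camera_info(cam);c=np.array(i["R"])@X+np.array(i["t"]);p=np.array(i["intrinsics"])@c;return p[:2]/p[2]
def fit(name,P,M):
    P=np.array(P)[:,:2];M=np.array(M,float);pc,mc=P.mean(0),M.mean(0)
    A=(M-mc);B=P-pc;th=np.arctan2((A[:,0]*B[:,1]-A[:,1]*B[:,0]).sum(),(A*B).sum())
    R=np.array([[np.cos(th),-np.sin(th)],[np.sin(th),np.cos(th)]]);o=pc-R@mc
    print(name,(o*1000).round(1),np.degrees(th).round(2),"res mm",((P-(M@R.T+o))*1000).round(1).tolist());return o,th
E
python3 - <<'E'
from h import *
c1=lambda p:(p[0]/4+200-.375,p[1]/4+165-.375)
c2=lambda p:(p[0]/6+425-.42,p[1]/6+210-.42)
c3=lambda p:(p[0]/3+235-.33,p[1]/3+190-.33)
# order image TL,TR,BR,BL ; top: up=+x,left=+y
S=[(.076,.051),(.076,-.051),(-.076,-.051),(-.076,.051)]
fit("sock top",[ray("top",c1(p),.05) for p in [(83,80),(269,88),(252,360),(62,353)]],S)
# side: image left=+x, down=+y
fit("sock side",[ray("side",c3(p),.05) for p in [(54,429),(98,296),(313,337),(283,476)]],S)
C=[(.09,.065),(.09,-.065),(-.09,-.065),(-.09,.065)]
fit("big top",[ray("top",c1(p),.052) for p in [(523,156),(753,177),(727,490),(488,473)]],C)
B=[(.06,.007),(.06,-.007),(-.06,-.007),(-.06,.007)]
fit("bar top",[ray("top",c1(p),.102) for p in [(627,193),(655,197),(634,415),(609,412)]],B)
fit("rest top",[ray("top",c2(p),.01) for p in [(135,66),(627,195),(562,525),(66,395)]],[(.045,.095),(.045,-.095),(-.085,-.095),(-.085,.095)])
fit("plate top edge",[ray("top",c1(p),.155) for p in [(27,157),(249,167),(249,178),(30,171)]],[(.004,.055),(.004,-.055),(-.004,-.055),(-.004,.055)])
fit("small",[ray("top",p,.052) for p in [(342,104),(379,104),(377,163),(341,162)]],[(.0675,.0425),(.0675,-.0425),(-.0675,-.0425),(-.0675,.0425)])
for p in [(150,262),(662,388)]: print("rail ends",ray("top",c2(p),.091)[:2])
b=cv2.imread("pics/side0.png")
cv2.imwrite("pics/c4.png",cv2.resize(b[270:365,240:355],None,fx=6,fy=6,interpolation=cv2.INTER_CUBIC))
cv2.imwrite("pics/c5.png",cv2.resize(b[195:270,290:390],None,fx=7,fy=7,interpolation=cv2.INTER_CUBIC))
E
```

```text
sock top [575.5 259.3] -3.15 res mm [[-0.1, -0.1], [-0.3, 0.1], [0.3, 0.4], [0.1, -0.4]]
sock side [575.9 261.4] -3.19 res mm [[-0.3, 0.4], [-0.3, -0.3], [0.1, -0.6], [0.4, 0.5]]
big top [514.7  13.7] -6.65 res mm [[-4.2, -2.2], [-2.6, 1.3], [5.3, 1.7], [1.4, -0.8]]
bar top [515.2  13.6] -6.85 res mm [[-2.1, 0.6], [-2.8, 0.0], [2.4, 0.3], [2.5, -0.9]]
rest top [ 506.7 -279.8] -15.86 res mm [[-0.3, 0.5], [-0.8, -0.1], [0.9, 0.7], [0.2, -1.1]]
plate top edge [576.  258.5] -2.98 res mm [[-0.5, -0.0], [-1.2, 1.3], [1.2, 0.8], [0.4, -2.1]]
small [771.1  -4.1] -2.73 res mm [[0.8, -1.0], [4.3, -0.6], [-2.1, 3.1], [-3.0, -1.6]]
rail ends [ 0.48729352 -0.17844375]
rail ends [ 0.4405125  -0.35343048]
```

View pics/c4.png

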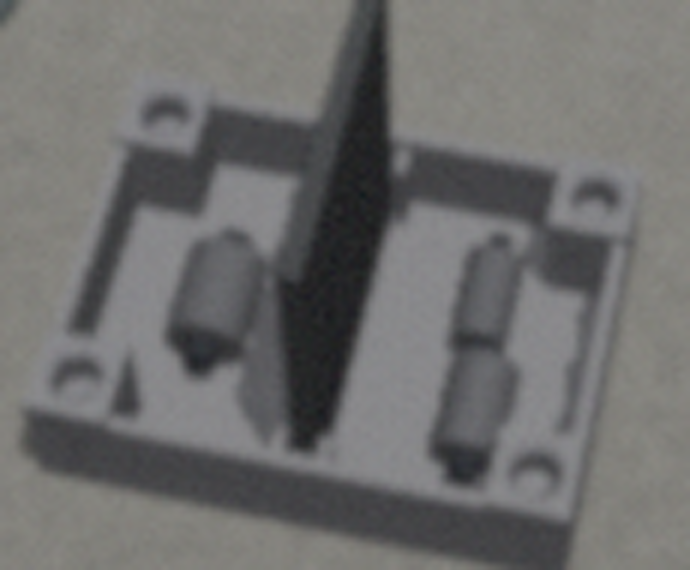

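View pics/c5.png

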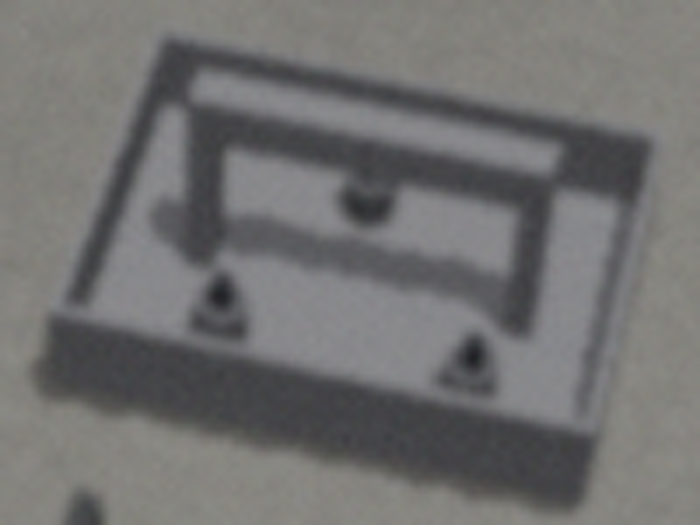

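```bash
cat >> h.py <<'E'
def tool(xdir,zdir):
    x=np.array(xdir,float);x/=np.linalg.norm(x);z=np.array(zdir,float);z-=x*(x@z);z/=np.linalg.norm(z)
    return np.column_stack([x,np.cross(z,x),z])
def d2(a): a=np.radians(a);return np.array([np.cos(a),np.sin(a),0])
Z=np.array([0,0,1.])
REST=np.array([.5067,-.2798,0]);RA=-15.86
def place(xb,zb,th,s=.130):
    """TCP pose; plate back-lower corner at rest (xb,zb), grasp point s along plate"""
    t=np.radians(th);xr=d2(RA);n=np.cos(t)*xr+np.sin(t)*Z;u=-np.sin(t)*xr+np.cos(t)*Z
    g=REST+xb*xr+zb*Z+.004*n+s*u
    return g-.019*u, -u, n
def guard(p,step,n,thr,f0=None,feed=.03):
    if f0 is None:f0=np.array(read_contact_force())
    p=np.array(p,float)
    for i in range(n):
        p=p+step;servo_line(p,feed=feed);f=np.array(read_contact_force())-f0
        if np.linalg.norm(f)>thr:break
    return p,f,i
E
python3 - <<'E'
from h import *
c5=lambda p:(p[0]/7+290-.43,p[1]/7+195-.43)
C=[(.09,.065),(.09,-.065),(-.09,-.065),(-.09,.065)]
fit("big side",[ray("side",c5(p),.052) for p in [(50,315),(165,38),(657,140),(598,435)]],C)
B=[(.06,.007),(.06,-.007),(-.06,-.007),(-.06,.007)]
fit("bar side",[ray("side",c5(p),.102) for p in [(188,102),(193,70),(563,143),(556,178)]],B)
c4=lambda p:(p[0]/6+240-.42,p[1]/6+270-.42)
S=[(.076,.051),(.076,-.051),(-.076,-.051),(-.076,.051)]
fit("sock side",[ray("side",c4(p),.05) for p in [(78,378),(166,112),(596,197),(536,474)]],S)
print("bottle",ray("top",(250,160),0))
for s in (1,-1):
    z=s*d2(-3.05);G=tool([0,0,-1],z);print(s,np.round(inverse_kinematics([.576,.259,.116],G),1),np.round(inverse_kinematics([.576,.259,.275],G),1))
    p,x,n=place(.0148,.012,33);print(p,inverse_kinematics(p,tool(x,s*n)),inverse_kinematics(p+[0,0,.13],tool(x,s*n)))
E
```

```text
big side [515.9  18.2] -6.09 res mm [[-0.6, -1.8], [-3.8, 2.3], [4.1, 1.7], [0.3, -2.3]]
bar side [516.3  16.7] -5.55 res mm [[-1.0, -0.1], [0.9, 0.0], [0.2, -0.4], [-0.2, 0.5]]
sock side [576.1 261.6] -3.43 res mm [[-0.4, 0.3], [0.0, -0.5], [0.2, -0.2], [0.2, 0.4]]
bottle [0.72842065 0.24799871 0.        ]
1 [13.5 24.7 88.9 -0.  66.4 16.5] [13.5 16.  81.1 -0.  82.9 16.5]
[ 0.46601002 -0.26823986  0.10727099] [-54.51763485   0.33148583 127.50066691  40.27463847  31.75469717
 -69.62857115] [-54.51763485 -14.08487232 122.03864489  27.03411826  48.46217093
 -52.55137765]
-1 [  13.5   24.7   88.9   -0.    66.4 -163.5] [  13.5   16.    81.1    0.    82.9 -163.5]
[ 0.46601002 -0.26823986  0.10727099] [-54.51763485   0.33148583 127.50066691  40.27463847  31.75469717
 110.37142885] [-54.51763485 -14.08487232 122.03864489  27.03411826  48.46217093
 127.44862235]
```

Run:
```python
from h import *
G=tool([0,0,-1],d2(-3.1))
move_pose([.576,.260,.27],G); move_gripper(.05)
cv2.imwrite("pics/w1.png",get_image("wrist"))
print(read_t())
servo_line([.576,.260,.117],feed=.12)
f0=np.array(read_contact_force());print(f0)
cv2.imwrite("pics/w2.png",get_image("wrist"));cv2.imwrite("pics/s2.png",get_image("side"))
move_gripper(.0);print(read_gripper_width(),np.array(read_contact_force())-f0,read_t())
```

```text
2.5917
[-0.29869973 -0.00870643  0.70896385]
0.007577767282590142 [ 0.41922068  0.2694147  -0.57226699] 4.825
```

View pics/w1.png

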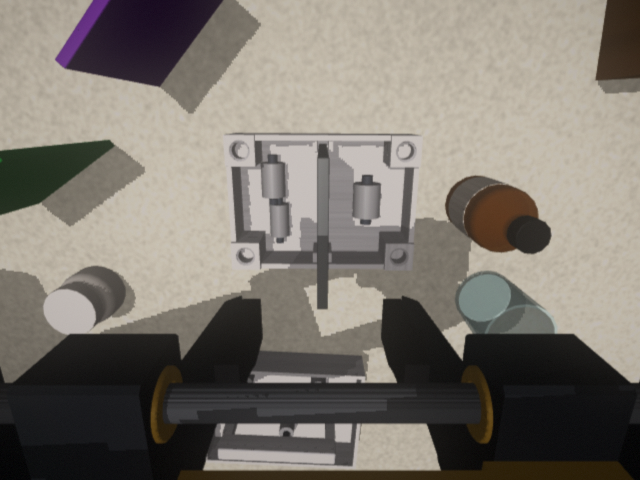

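View pics/w2.png

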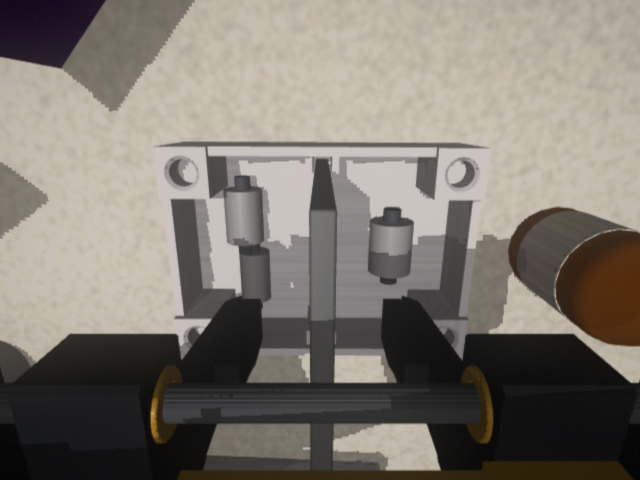

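In w1 the wrist view shows the four sockets at about (240,149), (405,150), (246,256) and (398,255). In w2 the plate is centred between the fingers at (322,260). The grip width of 7.6 mm fits the plate, so I lift it and carry it to the rest.

```bash
cat >> h.py <<'E'
def wray(px,z,pos,rot):
    i=camera_info("wrist");T=np.array(i["tool_from_camera"]);d=np.linalg.solve(i["intrinsics"],[px[0],px[1],1])
    d=rot@T[:3,:3]@d;C=np.array(pos)+rot@T[:3,3];return C+d*(z-C[2])/d[2]
E
python3 - <<'E'
from h import *
G=tool([0,0,-1],d2(-3.1));P=[.576,.260,.27]
fit("sock wrist",[wray(p,.05,P,G) for p in [(405,150),(398,255),(246,256),(240,149)]],[(.076,.051),(.076,-.051),(-.076,-.051),(-.076,.051)])
im=cv2.imread("pics/w1.png");cv2.imwrite("pics/w1c.png",cv2.resize(im[125:275,220:430],None,fx=3.8,fy=3.8,interpolation=cv2.INTER_CUBIC))
servo_line([.576,.260,.285],feed=.12)
print(read_gripper_width(),read_contact_force())
p,x,n=place(.0148,.012,33);R=tool(x,n)
move_pose(p+[0,0,.13],R)
print(read_t(),read_tcp_pos()-p)
cv2.imwrite("pics/s3.png",get_image("side"));cv2.imwrite("pics/t3.png",get_image("top"))
E
```

```text
sock wrist [577.7 260.6] -3.24 res mm [[-0.9, -0.2], [-1.0, 0.6], [0.7, -0.7], [1.2, 0.4]]
0.007460152105071574 [ 0.47863009  0.6055912  -1.04619929]
8.3333 [0.00047118 0.00031996 0.13028974]
```

View pics/w1c.png

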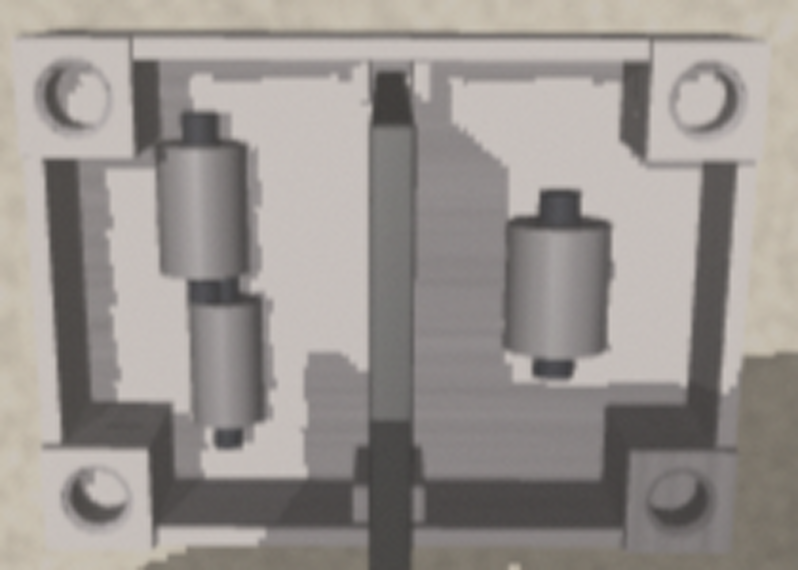

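View pics/t3.png

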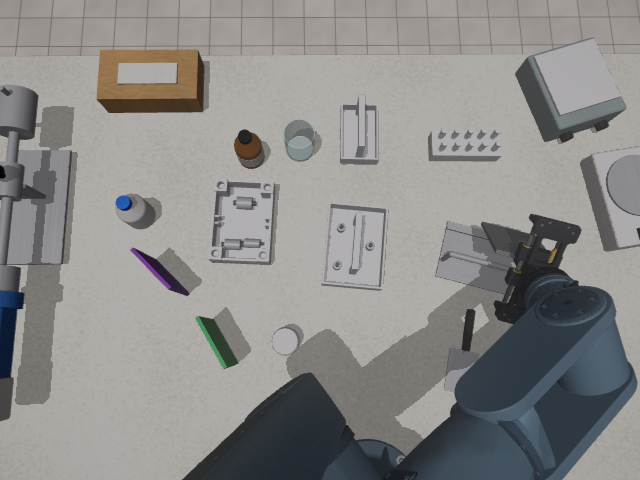

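View pics/s3.png

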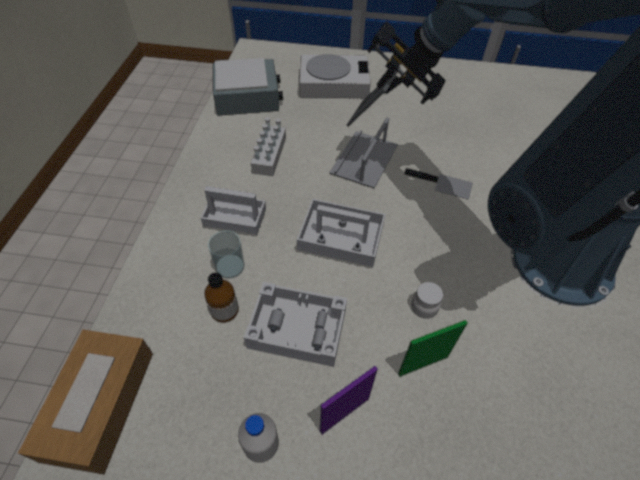

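The plate hangs tilted above the rest, with its foot on the lip side. Next comes a guarded descent, then a move back to the rail.

Run:
```python
from h import *
p,x,n=place(.0148,.010,33);R=tool(x,n)
servo_line(p+[0,0,.012],R,feed=.12)
f0=np.array(read_contact_force())
q,f,i=guard(p+[0,0,.012],np.array([0,0,-.0015]),12,3,f0)
print("z contact",i,(q-p)*1000,f.round(2),read_tcp_pos()-q)
q=q+[0,0,.001];servo_line(q,feed=.03)
q2,f,i=guard(q,-.001*d2(RA),8,2.5,f0)
print("rail",i,f.round(2),read_t(),read_gripper_width())
cv2.imwrite("pics/s4.png",get_image("side"));cv2.imwrite("pics/t4.png",get_image("top"));cv2.imwrite("pics/w4.png",get_image("wrist"))
a=cv2.imread("pics/s4.png")[100:220,300:460];b=cv2.imread("pics/t4.png")[200:320,420:580]
cv2.imwrite("pics/z4.png",np.hstack([cv2.resize(v,None,fx=2.5,fy=4,interpolation=2)if 0 else cv2.resize(v,None,fx=2.5,fy=2.5,interpolation=2) for v in(a,b)]))
```

```text
z contact 7 [ 0.00000000e+00  0.00000000e+00 -1.38777878e-14] [-1.38  1.52  2.87] [ 0.00022468 -0.00042557  0.00041234]
rail 4 [ 3.2  -0.12  0.96] 13.0833 0.007732333003002642
```

View pics/z4.png

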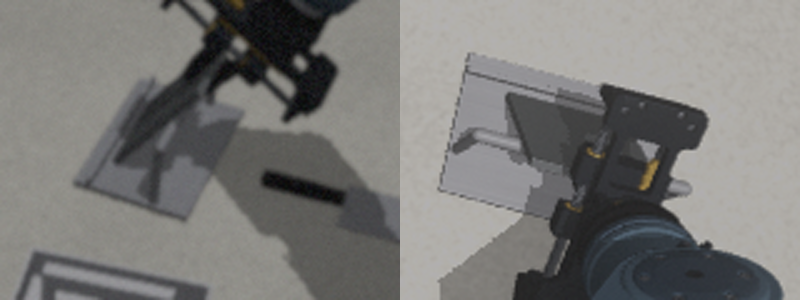

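View pics/w4.png

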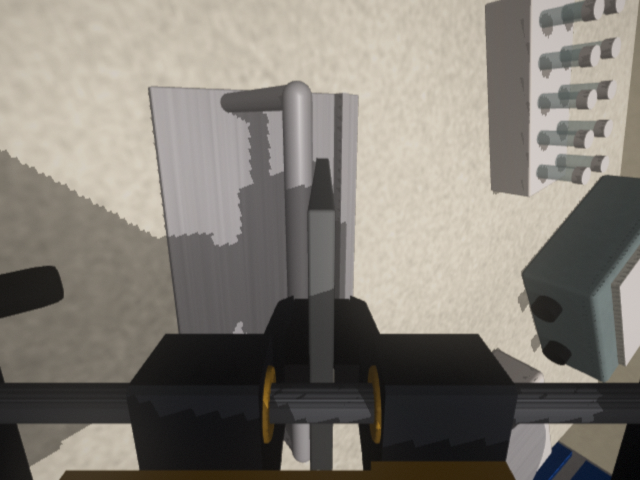

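The plate's back is on the rail and its foot is inside the lip; the contacts came where expected. I release it and back out along the tool axis.

Run:
```python
from h import *
move_gripper(.035);print(read_contact_force())
p=np.array(read_tcp_pos());R=np.array(read_tcp_rot())
servo_line(p-.07*R[:,0],feed=.12)
# go over big tray bar
G=tool([0,0,-1],d2(-6.5+90))
best=None
for s in(1,-1):
    g=tool([0,0,-1],s*d2(-6.3+90));q=inverse_kinematics([.42,.015,.28],g);print(s,np.round(q,1))
p=np.array(read_tcp_pos());servo_line(p+[-.02,.0,.08],feed=.2)
print(read_t(),np.round(read_joints(),1))
cv2.imwrite("pics/s5.png",get_image("side"));cv2.imwrite("pics/t5.png",get_image("top"))
a=cv2.imread("pics/s5.png")[100:220,300:460];b=cv2.imread("pics/t5.png")[200:320,420:580]
cv2.imwrite("pics/z5.png",np.hstack([cv2.resize(v,None,fx=2.5,fy=2.5,interpolation=2) for v in(a,b)]))
```

```text
[0.06814394 0.18400619 0.10707142]
1 [-14.2 -12.7 109.9  -0.   82.8 -97.9]
-1 [-14.2 -12.7 109.9  -0.   82.8  82.1]
15.1 [-62.6 -24.4 128.4  28.7  55.7 -58.9]
```

View pics/z5.png

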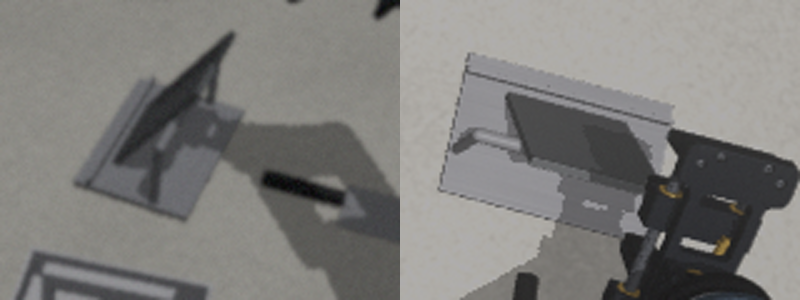

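The plate leans on the rail with its foot inside the lip. Next I look down at the large tray with the wrist camera.

Run:
```python
from h import *
move_pose([.516,.016,.29],tool([0,0,-1],d2(83.7)));move_gripper(.05)
print(repr(read_tcp_pos()),repr(read_tcp_rot()));np.savez("w6.npz",p=read_tcp_pos(),R=read_tcp_rot())
cv2.imwrite("pics/w6.png",get_image("wrist"));print(read_t(),np.round(read_joints(),1))
```

```text
array([0.51592309, 0.01537859, 0.29014932]) array([[ 3.70480513e-04, -9.93809050e-01,  1.11101015e-01],
       [-1.13421684e-05,  1.11101019e-01,  9.93809118e-01],
       [-9.99999931e-01, -3.69447038e-04,  2.98888128e-05]])
16.8167 [-11.5   0.4  96.9   0.   82.7 -95.1]
```

View pics/w6.png

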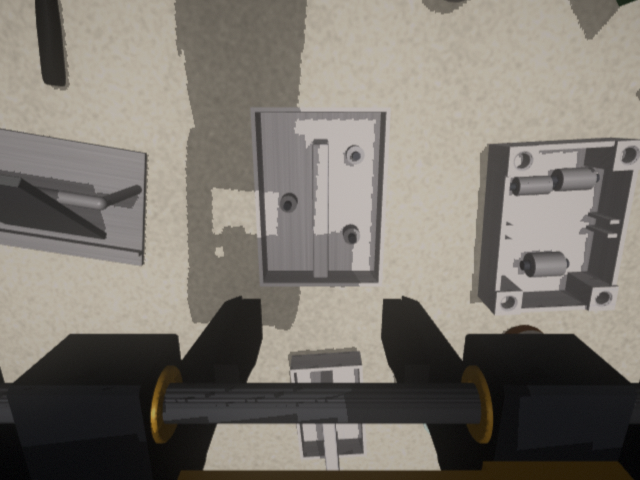

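Run:
```python
import cv2
im=cv2.imread("pics/w6.png");cv2.imwrite("pics/w6c.png",cv2.resize(im[95:295,235:400],None,fx=3,fy=3,interpolation=2))
cv2.imwrite("pics/w6d.png",cv2.resize(im[130:320,475:640],None,fx=3,fy=3,interpolation=2))
```

```text
(no output)
```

View pics/w6c.png

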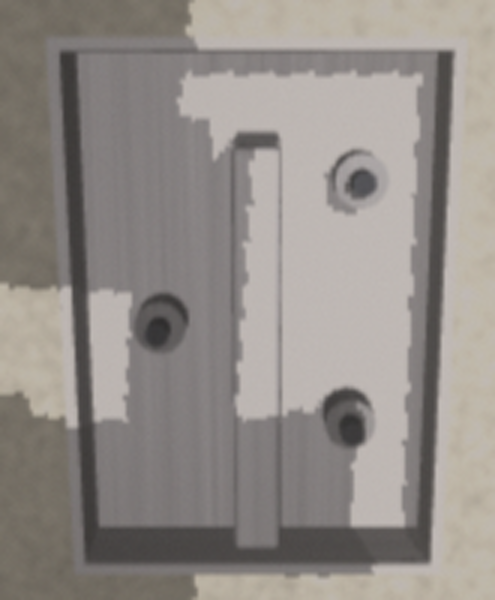

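View pics/w6d.png

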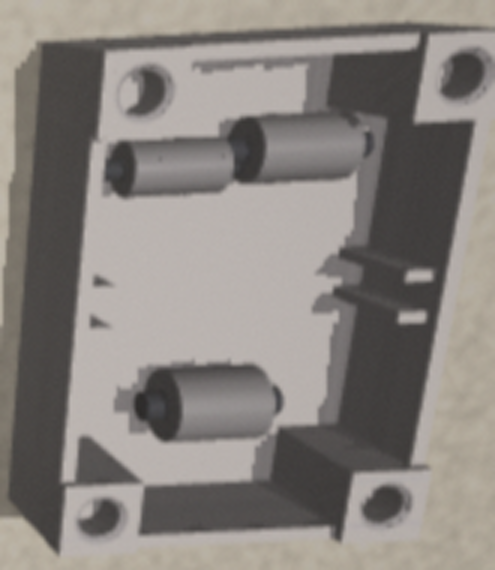

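Run:
```python
from h import *
w=np.load("w6.npz");P,R=w["p"],w["R"]
c=lambda p:(p[0]/3+235-.33,p[1]/3+95-.33)
d=lambda p:(p[0]/3+475-.33,p[1]/3+130-.33)
C=[(-.09,-.065),(-.09,.065),(.09,.065),(.09,-.065)]
fit("big",[wray(c(p),.052,P,R) for p in [(46,40),(465,38),(432,573),(78,573)]],C)
fit("bar",[wray(c(p),.102,P,R) for p in [(236,147),(281,147),(277,548),(235,548)]],[(-.06,-.007),(-.06,.007),(.06,.007),(.06,-.007)])
S=[(-.076,-.051),(-.076,.051),(.076,.051),(.076,-.051)]
fit("sock",[wray(d(p),.05,P,R) for p in [(145,90),(466,75),(385,506),(100,516)]],S)
```

```text
big [517.7  13.2] -6.49 res mm [[0.9, 0.5], [0.2, -0.3], [-0.9, -2.3], [-0.3, 2.2]]
bar [517.2  14.1] -6.85 res mm [[0.5, 0.8], [0.3, -0.8], [-0.5, -0.5], [-0.3, 0.6]]
sock [577.1 259.2] -3.77 res mm [[0.1, -0.3], [0.2, -0.0], [0.3, 0.2], [-0.5, 0.1]]
```

Run:
```python
from h import *
g=tool([0,0,-1],d2(83.4))
move_gripper(.04)
servo_line([.5174,.0145,.13],g,feed=.12)
servo_line([.5174,.0145,.072],feed=.06)
f0=np.array(read_contact_force());move_gripper(0.)
print(read_gripper_width(),np.array(read_contact_force())-f0,read_tcp_pos())
servo_line([.5174,.0145,.222],feed=.12)
sleep(.2);print("lift",np.array(read_contact_force())-f0,read_ft_torque())
move_pose([.5770,.2600,.222],tool([0,0,-1],d2(86.6)))
sleep(.2);print(read_tcp_pos(),read_t(),read_gripper_width())
for n in("top","side"):cv2.imwrite(f"pics/{n}7.png",get_image(n))
a=cv2.imread("pics/top7.png")[130:330,150:350];b=cv2.imread("pics/side7.png")[180:380,200:400]
cv2.imwrite("pics/z7.png",np.hstack([cv2.resize(v,None,fx=2,fy=2,interpolation=2) for v in(a,b)]))
```

```text
0.01323964781370791 [-0.49825862 -1.52708478  0.40837661] [0.51750217 0.01440001 0.07211883]
lift [ 0.57980133 -0.34751452 -4.00663101] [ 0.07483968 -0.00397114 -0.02597188]
[0.5773756  0.25835623 0.22225558] 23.075 0.013613259392785345
```

View pics/z7.png

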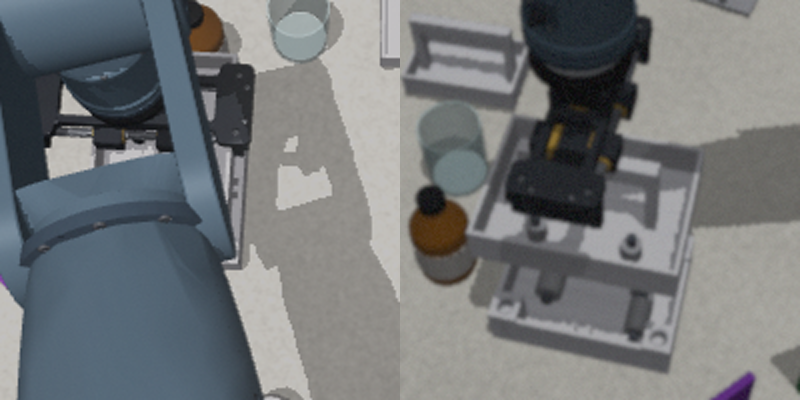

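Run:
```python
from h import *
T=np.array([.577,.2600,.130])
servo_line(T,feed=.1);sleep(.3)
e=T-read_tcp_pos();print("err",e*1000)
c=T+e;c[2]=T[2];servo_line(c,feed=.05);sleep(.3);print((T-read_tcp_pos())*1000, np.degrees(np.arctan2(*np.array(read_tcp_rot())[[1,0],2])))
np.save("c.npy",c)
cv2.imwrite("pics/side8.png",get_image("side"));cv2.imwrite("pics/w8.png",get_image("wrist"))
print(read_contact_force(),read_t())
b=cv2.imread("pics/side8.png")[230:380,230:380]
cv2.imwrite("pics/z8.png",cv2.resize(b,None,fx=4,fy=4,interpolation=2))
```

```text
err [-0.26482684 -0.05206113 -0.51358183]
[0.28220066 0.05553675 0.02777494] 86.60081812927447
[ 1.17606536  0.47342624 -5.07116587] 25.1917
```

View pics/z8.png

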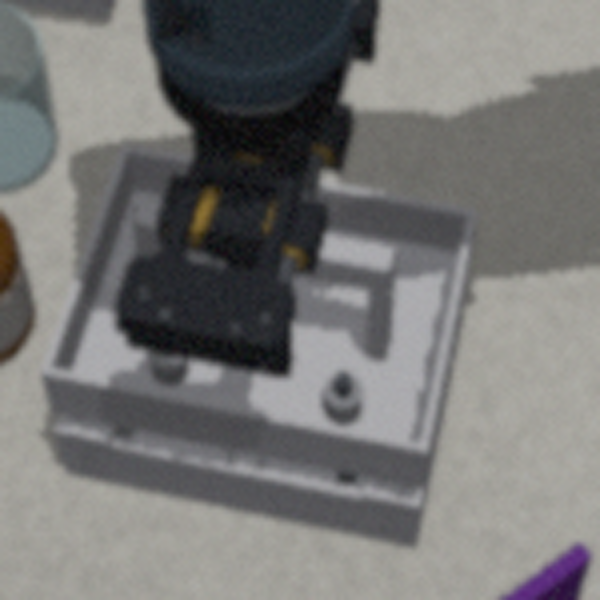

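View pics/w8.png

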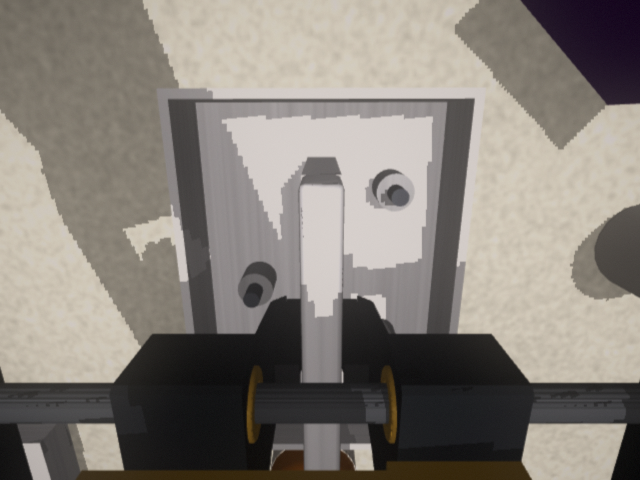

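The tray hangs level just above the sockets, aligned with the lower tray. I check its offset in the grip from the near rim at (158..484,91) and the bar end at (302..343,180), then lower it under guard.

Run:
```python
from h import *
P=np.array(read_tcp_pos());R=np.array(read_tcp_rot());ax=d2(-3.4);ay=d2(86.6)
for p,z in[((158,90),.110),((484,90),.110),((302,182),.160),((343,182),.160)]:
    v=wray(p,z,P,R)-P;print(p,"along",(v@ax*1000).round(1),"across",(v@ay*1000).round(1))
c=np.load("c.npy");f0=np.array(read_contact_force());print(c)
q=c.copy()
for i in range(11):
    q[2]-=.002;servo_line(q,feed=.03);f=np.array(read_contact_force())-f0
    print((read_tcp_pos()[2]*1000).round(1),f.round(1),np.array(read_ft_torque()).round(2))
    if np.linalg.norm(f)>5:break
print(read_t())
```

```text
(158, 90) along -89.0 across -64.6
(484, 90) along -88.8 across 64.0
(302, 182) along -60.4 across -5.9
(343, 182) along -60.4 across 6.2
[0.57673517 0.25994794 0.13      ]
127.7 [-1.1 -1.1  1.1] [ 0.03 -0.04  0.02]
125.7 [-1.6 -0.1  0.1] [-0.01  0.03 -0.04]
123.8 [-0.2 -0.7  1.1] [0.01 0.03 0.04]
121.8 [-0.5  0.1  0.9] [ 0.04  0.04 -0.06]
119.8 [-0.8 -1.3  0.7] [-0.02  0.03 -0.01]
117.8 [-1.3 -0.9  0.4] [ 0.02 -0.01  0.04]
115.8 [-1.4 -1.4 -0.2] [ 0.01  0.02 -0.01]
113.8 [-0.9 -0.3  0.2] [0.02 0.01 0.03]
111.8 [-1.4 -1.1  1.3] [-0.05  0.03  0.01]
110.3 [-0.1 -0.5  1.9] [ 0.04 -0.05 -0.01]
110.2 [-6.9 -3.1 14.5] [-0.34  0.92  0.05]
27.9417
```

The pins went in with no side force and the tray seated at TCP z = 110 mm, as expected. I relax the press, release, retreat and check.

Run:
```python
from h import *
c=np.load("c.npy");c[2]=.110;servo_line(c,feed=.03);print(read_contact_force())
move_gripper(.04);print(read_contact_force())
p=np.array(read_tcp_pos());servo_line(p+[0,0,.15],feed=.12)
P=np.array(read_tcp_pos());R=np.array(read_tcp_rot());np.savez("w9.npz",p=P,R=R)
cv2.imwrite("pics/w9.png",get_image("wrist"))
move_pose([.30,.35,.35],tool([0,0,-1],d2(86.6)))
for n in("top","side"):cv2.imwrite(f"pics/{n}9.png",get_image(n))
print(read_t(),read_contact_force())
b=cv2.imread("pics/side9.png")[230:380,230:380]
cv2.imwrite("pics/z9.png",cv2.resize(b,None,fx=4,fy=4,interpolation=2))
```

```text
[-0.6128393  -0.64797219 -0.52679399]
[ 0.77934591 -0.32793747 -0.16574899]
31.4667 [ 0.00132997  0.7414303  -0.96846974]
```

View pics/z9.png

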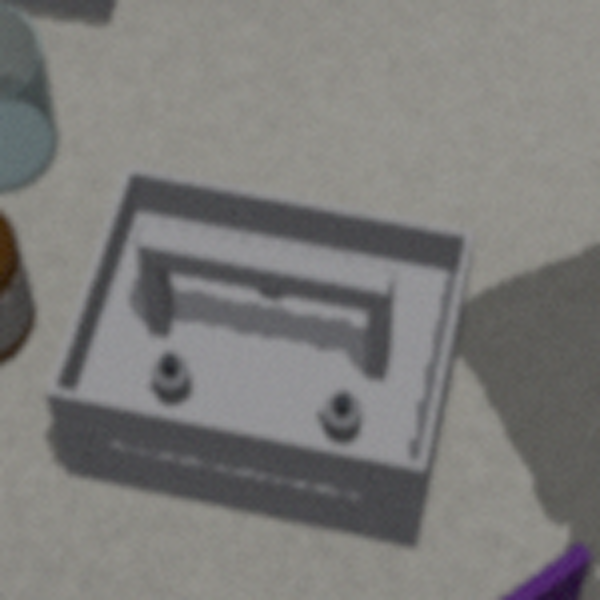

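View pics/top9.png

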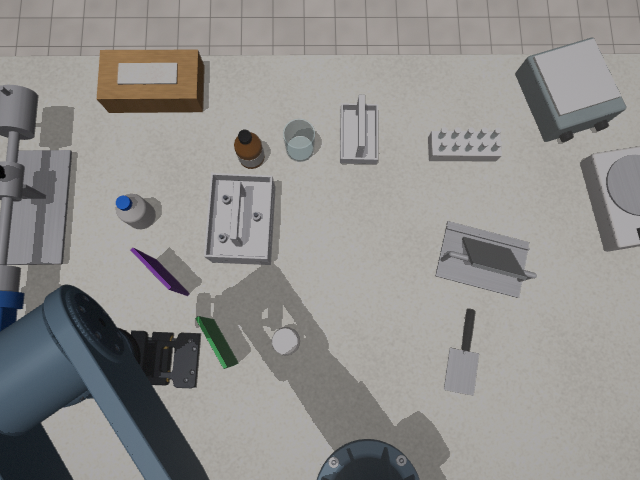

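View pics/side9.png

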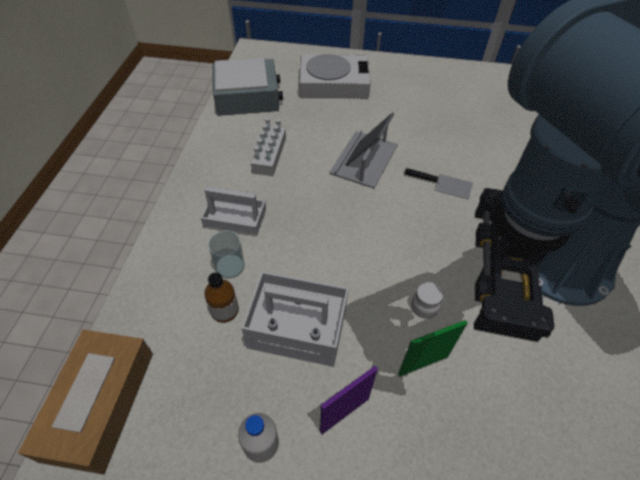

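Run:
```python
import cv2,numpy as np
a=cv2.imread("pics/top9.png")[215:305,430:545];b=cv2.imread("pics/top9.png")[165:275,195:285]
cv2.imwrite("pics/z10.png",np.hstack([cv2.resize(a,(460,360),interpolation=2),cv2.resize(b,(295,360),interpolation=2)]))
```

```text
(no output)
```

View pics/z10.png

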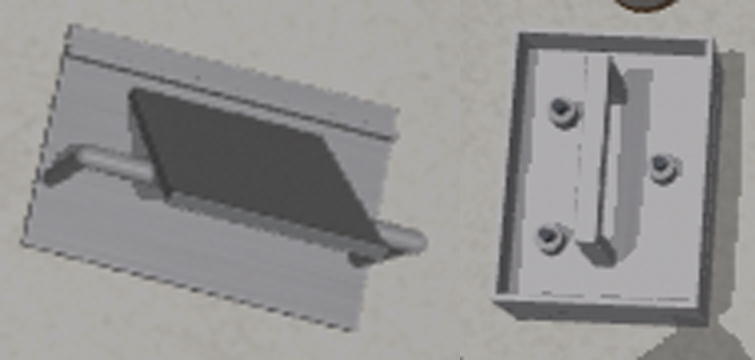

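View pics/w9.png

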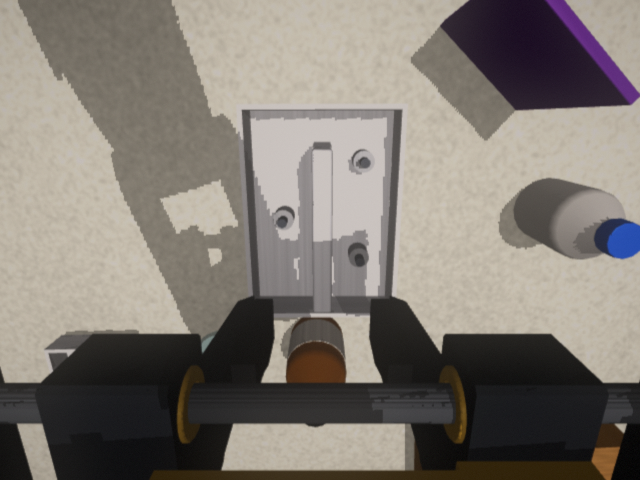

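Run:
```python
from h import *
w=np.load("w9.npz");P,R=w["p"],w["R"]
fit("big wrist",[wray(p,.09,P,R) for p in [(240,109),(404,109),(391,317),(251,317)]],[(-.09,-.065),(-.09,.065),(.09,.065),(.09,-.065)])
c=lambda p:(p[0]/4+430-.4,p[1]/4+215-.4)
xr,yr=d2(RA),d2(RA+90)
for p,z in[((131,90),.013),((325,133),.013),((168,195),.138),((390,250),.138)]:
    v=ray("top",c(p),z)-REST;print(p,(v@xr*1000).round(1),(v@yr*1000).round(1))
c=lambda p:((p[0]-460)*90/295+195,p[1]*110/360+165)
fit("big top",[ray("top",c(p),.09) for p in [(520,33),(714,40),(704,305),(496,297)]],[(.09,.065),(.09,-.065),(-.09,-.065),(-.09,.065)])
```

```text
big wrist [579.1 259.2] -3.65 res mm [[2.3, 2.8], [1.6, -2.7], [-2.3, -2.4], [-1.6, 2.3]]
(131, 90) 15.3 54.5
(325, 133) 19.6 -56.6
(168, 195) -65.8 56.1
(390, 250) -64.2 -56.1
big top [573.1 255.7] -2.88 res mm [[-3.4, -2.1], [-3.0, 2.6], [2.9, -0.3], [3.5, -0.2]]
```

```bash
python3 -c "
from station import *
job_done();print(read_t())"
```

```text
the job is handed in; nothing more can be done
the job is handed in; nothing more can be done
```

I leaned the grey plate on the drying rest, set the large tray onto the lower tray and handed the job in. About 31.5 s of the 61 s had been used at my last clock reading.

- **Plate:** I lifted it straight up and set it on the rest tilted at about 33°. After release the top view shows it centred to within about 1 mm. Its foot is 15–20 mm in front of the rest's origin, inside the lip's inner face at 25 mm, and its back is on the rail.
- **Large tray:** The pins entered with under about 2 N of side force. The tray bottomed at a TCP height of 110.2 mm against 110 mm expected, with a contact force of about 16 N. I eased that off before letting go. The side and top pictures show it flush with the lower tray and level by eye.
- **Everything else:** The smaller tray and the other objects look unmoved in the last pictures, and the arm is clear of everything.

**Disagreements:**
- The last camera fits of the stacked tray's centre differ by about 6 mm in x and 3.5 mm in y: (579.1, 259.2) mm from the wrist camera and (573.1, 255.7) mm from the top camera. Their corner residuals are about 3 mm. I relied on the seating height and the low forces instead.
- The side camera read y about 2–3 mm higher than the top camera.

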